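# Lock a T-foot lamp into the bayonet socket

### The arm

A 6-joint arm with a two-finger parallel gripper is mounted at the origin on the work surface. World frame = base frame: x ahead of the robot, y to its left, z up, the work surface at z = 0. Lengths are in mm, angles in rad, forces in N, time in s.
With the tool pointing down it reaches from about 400 to 825 mm from the base axis. Payload 7 kg.
Tool frame: the origin (TCP) lies on the centre line of the jaws, within the pads' length; the fingertips stand 8 mm ahead of it and the grasp point (between the pads) lies 11 mm behind it (manip.tips_ahead is the distance from the TCP to the fingertips, in mm); z points along the fingers, y is the line along which they close (so a half turn about z gives the same grasp; the last joint's range is limited). The gripper opens to 88 mm and grips with 3 to 60 N. Pads are 19 mm wide; open, the fingers measure 130 mm over their backs; the gripper's body (78 mm by 193 mm) begins 47 mm behind the grasp point.
Start: joints at [-0.934, 0.359, 0.012, 0, -1.224, -0.288], TCP at [230.668, -634.34, 234.561] pointing down, gripper open.
Joint ranges: [-3.07, 3.07], [-1.43, 2.12], [-1.02, 1.25], [-3.03, 1.67], [-3.05, -0], [-3.03, 3.03]. Speed limits (rad/s): [2.39, 2.39, 3.01, 3.14, 3.14, 3.14].

### API

Orientations are given as a rotation vector (axis times angle).
In Python, from bench import manip gives the robot as it stands.
- The arm moves only by the tool send_rows, never from a script. Its argument "series" is one flat list of numbers, 7 for each row, row after row: the turn, a rotation vector about the tool's x, y, z in degrees, then the shift along the tool's x, y, z in mm, then the gripper's target within -1 to 1 (shut at 1, half-way at 0, fully open at -1). A call has 1 to 8 rows; each row shifts and turns the commanded pose from where the row before left it, along the tool's axes as they then stand; what a row does not reach is not made up. A row lasts 1/8 s, in which the tool goes at most 62.5 mm and 10.7 degrees, less where a joint would pass 70% of its speed; a pose out of reach is approached as far as the arm can. A call is refused whole if a number of a shift passes 62.5 or a number of a turn 10.7, either way. A call with a gripper value outside its range is refused whole. The fingers move at their own pace and stop on an object; the grip force is fixed at half the most. Time passes only in rows, so rows that do not move let the fingers close. It gives the time, the measured TCP pose, the force, the opening and the grip force at its end, in the units of the state.
- manip.state(): the state, without advancing time (a new reading comes with each control period).
- manip.camera(name): name is "side" or "top" or "wrist"; returns the picture (480x640x3 uint8, red, green, blue); there is no depth.
- manip.calibration(name): a dict with "mtx" (3x3 intrinsics, pixels), "R" (3x3) and "t" (3): a world point X has camera coordinates R X + t. Camera axes: x right, y down, z forward; pixel columns grow to the right and rows downward; lengths in mm; the calibration is good to about 2 mm. A picture is of the moment at which its call begins: read the wrist's pose just before it. calibration takes no time and is no camera call; for the wrist camera it gives the pose at the moment of the call.
- manip.hand_in(): hands the job in; it is judged then, once.
The state is a dict: "time": time; "joints": joint angles; "qvel": joint speeds; "joint_torque": joint torques, N m; "tcp_pos": TCP position; "tcp_rot": TCP orientation; "wrist_force": force on the tool from outside, world axes, zero at the start; "ft_torque": the same for the moment, N m; "width": finger opening in mm; "gripper_force": force on a finger pad.
Only numpy, scipy, OpenCV 4.12 (cv2) and the standard library are available. Lean on these libraries where they do the work, as an engineer would, in place of code of your own. Each camera call takes 0.05 s, during which the arm holds its last target. There are 200 camera calls.

### The job

Fit the small lamp from its wooden stand into the black bayonet socket: pass its T-foot through the slot, press it gently down against the spring contact until it will turn, give it a quarter turn clockwise (seen from above), then let the spring lift it into its lock and let go. The depth of the spring contact is not known, so feel for it and never ram the lamp hard against the socket; leave everything else on the bench where it is.

Things in the scene. Friction and masses are not known exactly. Their poses are not given: they have to be found in the camera images.
- lamp_grip (a point): centre of the lamp's tan bakelite grip block, 34 mm (x) x 20 mm (y) x 44 mm high, glass dome 12 mm high on top. The lamp starts upright in a fixed dark wooden stand, a block 80 x 64 x 48 mm high, on which the grip block's underside rests. Axes: x along the T-foot and the long side of the grip block, z up. Same under a half turn about z.
- lamp_foot (a point): centre of the underside of the lamp's steel T-foot bar, 64 mm below the centre of the grip block; bar 28 mm long (x) x 9 mm (y) x 8 mm high, with a round stem 8 mm thick and 34 mm long from it up to the grip block
- lamp: the same lamp, 50 to 100 g; origin at the centre of the underside of its T-foot
- socket_mouth (a point): centre of the slot in the socket's top face, 70 mm above the bench. Slot 31 mm long (x) and 12 mm wide (y) with 1.5 mm bevels, in a 5 mm steel face plate 50 x 50 mm; z up. Inside sits a spring contact at an unseen depth that differs each time: the T-foot's underside meets it 15 to 33 mm below the mouth. The grip block stays clear above the socket.
- socket: fixed black round barrel 72 mm across on a steel foot plate; origin on the bench under the slot. Its contact pushes up with 1.5 N at first touch, 3 N more per mm, and is solid after 6 mm (19 N). Only 3.5 mm or more down (pushed with 13 to 19 N) can the foot turn, clockwise only, to a stop just past 90 degrees. Released there, the spring lifts it 2 mm or more into a groove and holds it with about 4.5 N.
- housing: bystander: brass lamp housing, bell shape, 96 mm across, 100 mm high; origin at underside
- bulb: bystander: clear glass bulb standing on its brass cap, 58 mm across, 89 mm high; origin at underside
- heatsink: bystander: finned copper heat-sink block 90 x 70 x 46 mm; origin at underside
- knob_a: bystander: round tan bakelite knob 40 mm across, 23 mm high; origin at underside
- knob_b: bystander: another such knob; origin at underside
- driver: bystander: screwdriver lying on the bench; origin at underside
- jar: bystander: amber glass jar 54 mm across, 60 mm high; origin at underside
Not all that is in view belongs to the job. There is more than one size of the lamp; the job needs the middle-sized.

How it is judged (in metres and radians):
On the way:
1. the T-foot has passed down through the slot, lying along it (z of lamp_foot in the frame of socket_mouth below -0.013 m and horizontal distance between lamp_foot and socket_mouth below 0.006 m and angle between the x axis of lamp_grip and the x axis of socket_mouth, either way round below 0.3 rad), for 0.1 s.
At the end, for the whole second after the job is handed in: The lamp stands locked in the socket, at rest and pressed by the spring: its T-foot 14 to 37 mm below the mouth, within 6 mm of the slot's centre, lying across the slot (within 0.22 rad of square to it), upright within 0.15 rad (z of lamp_foot in the frame of socket_mouth between -0.037 and -0.014 m and horizontal distance between lamp_foot and socket_mouth below 0.006 m and angle between the x axis of lamp_grip and the y axis of socket_mouth, either way round below 0.22 rad and angle between lamp_grip's own z axis and vertical below 0.15 rad and contact force between lamp and socket above 1 N and linear speed of lamp below 0.02 m/s); the robot touches nothing.
It fails at once if before it has come round to its locked position, the lamp is forced against the socket with more than 30 N (contact force between lamp and socket above 30 N and angle between the x axis of lamp_grip and the y axis of socket_mouth, either way round above 0.25 rad).
It fails at once if a bystander is moved more than 30 mm (distance of any of housing, bulb, heatsink, knob_a, knob_b, driver, jar from where it was at the start of the episode above 0.03 m).
It also fails if it takes over 48 s, if anything falls off the work surface, if the arm or the gripper's body presses on something with over 40 N, if the wrist force passes 120 N, or if a joint passes its speed limit or range.

## Working session

There is one attempt and no reset: what is moved stays moved. The work goes in short steps, Python scripts to look and compute and a tool call to move; the robot and the scene stay as the last step left them, time stands still between calls to the robot, and variables do not carry over. Pictures are saved under pics/ and viewed, at most 10 in all, crops included, and the job is handed in when it is done.

Besides the shell and the picture viewer there is one more tool, called after "Request:" as name(argument=value, ...) on one line, values as JSON. send_rows: Moves the arm, as the interface text tells. Its arguments: {"type":"object","properties":{"series":{"type":"array","items":{"type":"number"}}},"required":["series"]}

```bash
mkdir -p pics; ls
python3 - <<'E'
from bench import manip
import cv2,numpy as np
for n in("top","side"):
    im=manip.camera(n);cv2.imwrite(f"pics/{n}0.png",im[...,::-1]);c=manip.calibration(n)
    print(n,np.round(c["mtx"],1).tolist(),np.round(-c["R"].T@c["t"]),np.round(c["R"],3).tolist())
s=manip.state();print({k:np.round(v,3).tolist() for k,v in s.items()},manip.tips_ahead)
E
```

```text
pics
top [[569.3, 0.0, 326.3], [0.0, 569.3, 244.6], [0.0, 0.0, 1.0]] [ 428.   15. 1294.] [[0.014, -1.0, -0.005], [-0.986, -0.013, -0.165], [0.165, 0.007, -0.986]]
side [[491.7, 0.0, 324.6], [0.0, 491.7, 243.0], [0.0, 0.0, 1.0]] [ 420. -711.  676.] [[0.964, -0.266, -0.002], [-0.168, -0.607, -0.777], [0.205, 0.749, -0.629]]
{'time': 0.1, 'joints': [-0.934, 0.359, 0.011, -0.0, -1.224, -0.288], 'qvel': [0.0, -0.0, 0.003, 0.002, 0.0, 0.0], 'joint_torque': [-0.002, -58.416, 29.376, 7.016, 0.01, -0.0], 'tcp_pos': [230.517, -633.987, 233.716], 'tcp_rot': [0.545, -3.094, -0.002], 'wrist_force': [0.194, -0.39, -0.76], 'ft_torque': [-0.052, -0.002, 0.001], 'gripper_force': 0.0, 'width': 87.563} 8.0
```

View pics/top0.png

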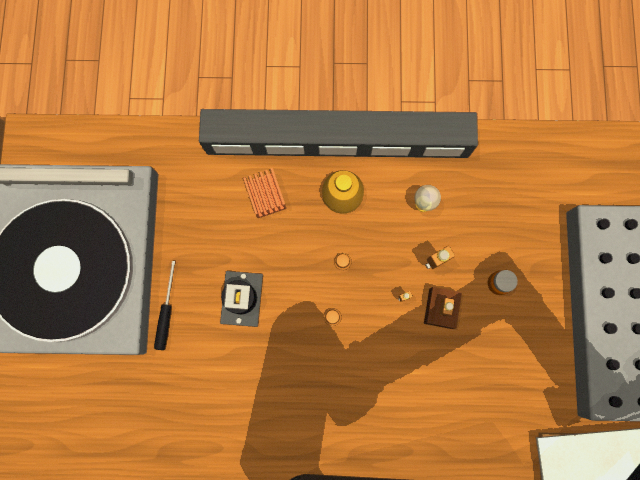

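View pics/side0.png

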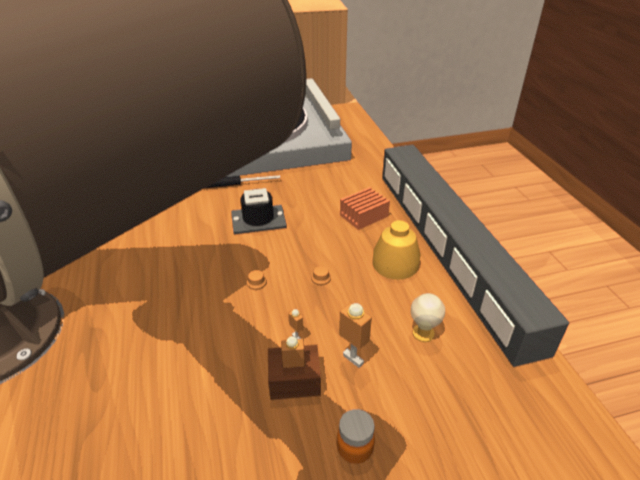

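Top view: three lamps: small one standing at (404,295), one in the dark wooden stand at (449,306), and the large one at (441,256). The one in the stand fits, being the middle-sized and the only one in a stand. The socket is at (238,297), with a white plate and slot. I'll confirm with an enlarged crop.

```bash
cat > h.py <<'E'
import numpy as np,cv2
from bench import manip
from scipy.spatial.transform import Rotation as Ro
def cast(c,uv,z):
    C=-c["R"].T@c["t"];d=c["R"].T@np.linalg.solve(c["mtx"],[uv[0],uv[1],1.]);return C+d*(z-C[2])/d[2]
def proj(c,X):
    p=c["mtx"]@(c["R"]@np.asarray(X,float)+c["t"]);return p[:2]/p[2]
E
python3 - <<'E'
from h import *
im=cv2.imread("pics/top0.png")
a=cv2.resize(im[235:335,385:485],(400,400),interpolation=2);b=cv2.resize(im[260:335,200:275],(400,400),interpolation=2)
cv2.imwrite("pics/crop0.png",np.hstack([a,b]))
c=manip.calibration("top");s=manip.calibration("side")
print("dome",cast(c,(449.5,302),104),"mouth",cast(c,(238,297),70))
w=manip.calibration("wrist");st=manip.state();R=Ro.from_rotvec(st["tcp_rot"]).as_matrix()
print("cam in tool",R.T@(-w["R"].T@w["t"]-st["tcp_pos"]),np.round(w["R"]@R,2).tolist(),w["mtx"][0,0])
print(R.round(2).tolist())
E
```

```text
dome [ 509.62643939 -234.25918419  104.        ] mouth [516.38081126 212.36389997  70.        ]
cam in tool [  65.6625035    -0.55676515 -150.80628514] [[-0.0, 1.0, -0.0], [-0.97, -0.0, -0.25], [-0.25, -0.0, 0.97]] 374.2333015556071
[[-0.94, -0.34, -0.0], [-0.34, 0.94, 0.0], [0.0, 0.0, -1.0]]
```

View pics/crop0.png

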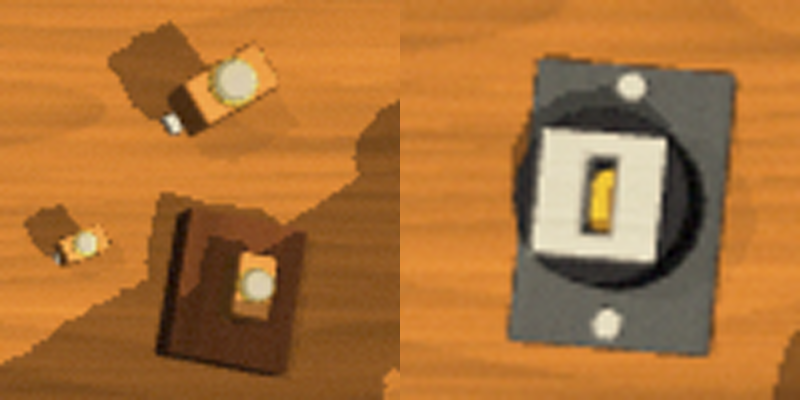

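The crop confirms it: the stand's lamp (left crop ~(255,283)) is between the other two in size. The socket slot is at right-crop (602,195), long axis nearly along world x. Next I'll move towards them for close views with the wrist camera.

Request:
send_rows(series=[0, 0, 0, -49, 35, 0, -1, 0, 0, 0, -49, 35, 0, -1, 0, 0, 0, -49, 35, 0, -1, 0, 0, 0, -49, 35, 0, -1, 0, 0, 0, -49, 35, 0, -1, 0, 0, 0, -49, 35, 0, -1, 0, 0, 0, -49, 35, 0, -1, 0, 0, 0, -49, 35, 0, -1])

```text
time: 1.1
tcp_pos: [504.1, -235.4, 234.5]
tcp_rot: [0.545, -3.094, -0.0]
wrist_force: [0.9, -0.9, 0.2]
width: 88.1
gripper_force: 0.0
```

Request:
send_rows(series=[0, 0, -10, 0, 0, 0, -1, 0, 0, -10, 0, 0, 0, -1, 0, 0, -10, 0, 0, 0, -1, 0, 0, -10, 0, 0, 0, -1, 0, 0, -10, 0, 0, 0, -1, 0, 0, -10, 0, 0, 0, -1, 0, 0, -10, 0, 0, 0, -1, 0, 0, -10, 0, 0, 0, -1])

```text
time: 2.1
tcp_pos: [503.1, -237.1, 234.2]
tcp_rot: [2.412, -2.013, -0.001]
wrist_force: [-0.3, -0.1, 0.5]
width: 87.6
gripper_force: 0.0
```

Request:
send_rows(series=[0, 0, -10, 0, 0, 0, -1, 0, 0, -10, 0, 0, 0, -1, 0, 0, -10, 0, 0, 0, -1, 0, 0, -10, 0, 0, 0, -1, 0, 0, -10, 0, 0, 0, -1, 0, 0, -10, 0, 0, 0, -1, 0, 0, -10, 0, 0, 0, -1])

```text
time: 2.98
tcp_pos: [503.1, -237.1, 234.2]
tcp_rot: [-3.13, 0.265, 0.001]
wrist_force: [0.5, -1.0, -0.1]
width: 87.5
gripper_force: 0.0
```

Run:
```python
from h import *
w=manip.calibration("wrist");im=manip.camera("wrist")[...,::-1];cv2.imwrite("pics/w_lamp.png",im)
np.savez("wl.npz",**w)
print(manip.state()["joints"],proj(w,(509,-234,92)))
st=manip.state();R=Ro.from_rotvec(st["tcp_rot"]).as_matrix();print(R.T@(np.array([512,212,234])-st["tcp_pos"]))
```

```text
[-8.84742876e-02  1.64638003e-01 -2.52878351e-01 -2.40944261e-04
 -1.15403435e+00  1.49877078e+00] [309.53596829 227.12298216]
[-6.30245621e+01 -4.44743606e+02  3.18044293e-01]
```

View pics/w_lamp.png

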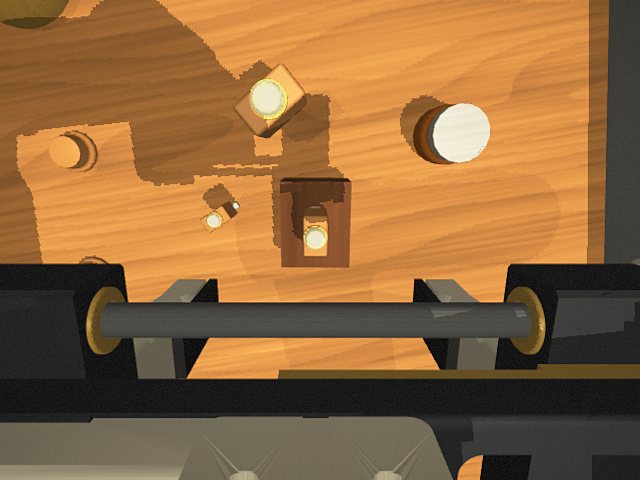

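The wrist view shows the gripper nearly aligned with the stand, with the lamp at (315,235). Next I'll move over the socket for its measurement.

Request:
send_rows(series=[0, 0, 0, -8, -55, 0, -1, 0, 0, 0, -8, -55, 0, -1, 0, 0, 0, -8, -55, 0, -1, 0, 0, 0, -8, -55, 0, -1, 0, 0, 0, -8, -55, 0, -1, 0, 0, 0, -8, -55, 0, -1, 0, 0, 0, -8, -55, 0, -1, 0, 0, 0, -8, -55, 0, -1])

```text
time: 4.03
tcp_pos: [516.5, 209.0, 234.5]
tcp_rot: [3.129, -0.279, -0.0]
wrist_force: [1.4, 0.3, 0.1]
width: 87.5
gripper_force: 0.0
```

Request:
send_rows(series=[0, 0, 0, 0, 0, 0, -1, 0, 0, 0, 0, 0, 0, -1])

```text
time: 4.28
tcp_pos: [516.5, 207.2, 234.1]
tcp_rot: [3.129, -0.276, -0.001]
wrist_force: [0.2, -0.4, 0.6]
width: 87.7
gripper_force: 0.0
```

Run:
```python
from h import *
w=manip.calibration("wrist");im=manip.camera("wrist")[...,::-1].copy();cv2.imwrite("pics/w_sock.png",im)
np.savez("ws.npz",**w);st=manip.state();print(st["tcp_pos"],st["tcp_rot"])
p=proj(w,(516,212,70));print(p)
top=cv2.imread("pics/top0.png");tc=manip.calibration("top")
def plate(im,c,near):
    h=cv2.cvtColor(im,cv2.COLOR_BGR2HSV);m=cv2.inRange(h,(0,0,150),(179,70,255))
    cs,_=cv2.findContours(m,cv2.RETR_CCOMP,cv2.CHAIN_APPROX_NONE)
    cs=[k for k in cs if cv2.contourArea(k)>20 and np.hypot(*(np.array(cv2.minAreaRect(k)[0])-near))<30]
    for k in cs:
        P=np.array([cast(c,q[0],70)[:2] for q in k]).astype(np.float32)
        (cx,cy),(a,b),g=cv2.minAreaRect(P);print("area",cv2.contourArea(k),"ctr",round(cx,1),round(cy,1),"size",round(a,1),round(b,1),"ang",round(g,1))
plate(top,tc,(238,297));print("wrist");plate(im,w,p)
x,y=map(int,p)
cl=cv2.resize(cv2.imread("pics/w_lamp.png")[170:280,260:370],(400,400),interpolation=2)
cv2.imwrite("pics/crop1.png",np.hstack([cv2.resize(im[y-45:y+45,x-45:x+45],(400,400),interpolation=2),cl]))
```

```text
[516.57782675 206.60166356 234.28102523] [ 3.12890085e+00 -2.76526435e-01 -9.19787592e-04]
[309.06191748 229.4598471 ]
area 496.0 ctr 518.3 215.1 size 50.0 49.8 ang 86.1
area 109.0 ctr 518.5 214.6 size 34.5 17.2 ang 2.2
wrist
area 3245.5 ctr 516.7 212.6 size 50.5 50.8 ang 86.2
area 576.5 ctr 517.8 212.1 size 14.8 34.3 ang 83.7
```

View pics/crop1.png

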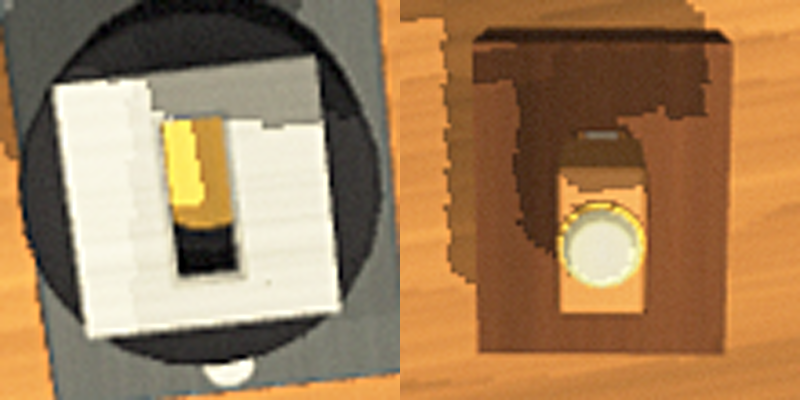

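The crop shows the slot in the white plate (left, yaw about −4°). On the right is the lamp's top face at crop x 558–645, y 165–313, which is roughly parallel to the tool axis. Next I'll work out both precisely.

```bash
cat >> h.py <<'E'
def quad(c,pts,z):
    P=np.array([cast(c,q,z)[:2] for q in pts],np.float32);return cv2.minAreaRect(P)
def lamp(im,c,near,z=92,r=30):
    h=cv2.cvtColor(im,cv2.COLOR_BGR2HSV);m=cv2.inRange(h,(8,60,190),(30,190,255))
    x,y=map(int,near);k=np.zeros_like(m);k[y-r:y+r,x-r:x+r]=m[y-r:y+r,x-r:x+r]
    cs,_=cv2.findContours(k,cv2.RETR_EXTERNAL,cv2.CHAIN_APPROX_NONE)
    cs=[q for q in cs if cv2.contourArea(q)>30]
    for q in cs: print("lamp",cv2.contourArea(q),quad(c,q[:,0],z))
E
python3 - <<'E'
from h import *
c=dict(np.load("wl.npz"));im=cv2.imread("pics/w_lamp.png")
f=lambda x,y:(260+(x-400)/3.636-.4,170+y/3.636-.4)
print("grip",quad(c,[f(558,165),f(645,165),f(645,313),f(558,313)],92))
print("stand",quad(c,[f(474,42),f(732,42),f(724,352),f(478,352)],48))
lamp(im,c,(315,235),r=25)
t=manip.calibration("top");lamp(cv2.imread("pics/top0.png"),t,(449,306),r=14)
p=cv2.cvtColor(im,cv2.COLOR_BGR2HSV);print(p[250,315],p[225,307],p[210,350], p[222,315])
E
```

```text
grip ((501.4056701660156, -237.13819885253906), (19.483139038085938, 33.542518615722656), 80.28948974609375)
stand ((501.2345275878906, -237.0493927001953), (63.833763122558594, 79.781005859375), 80.13981628417969)
lamp 727.0 ((500.4942321777344, -236.9866943359375), (19.30117416381836, 30.537282943725586), 80.28941345214844)
lamp 35.5 ((507.23358154296875, -235.64346313476562), (16.812740325927734, 22.91176986694336), 88.70768737792969)
[ 16 159 242] [ 16 159 249] [ 13 175 163] [ 14 168 185]
```

Lamp: centre (501.4, −237.1), yaw −9.8°; the measured 33.5 × 19.5 mm matches the size given, and the stand centre agrees. I'm going back to the lamp, and checking the large lamp's height and clearance on the way.

Run:
```python
from h import *
t=manip.calibration("top");s=manip.calibration("side")
for a,b in(((443,255),(355,310)),((406,295),(295,313)),((449.5,306),(292,341))):
    P=[c["mtx"]@np.c_[c["R"],c["t"]] for c in(t,s)]
    X=cv2.triangulatePoints(P[0],P[1],np.array(a,float),np.array(b,float));print((X[:3]/X[3]).ravel().round())
```

```text
[ 605. -219.  120.]
[ 524. -149.   64.]
[ 501. -235.   98.]
```

Request:
send_rows(series=[0, 0, 0, 8, 55, 0, -1, 0, 0, 0, 8, 55, 0, -1, 0, 0, 0, 8, 55, 0, -1, 0, 0, 0, 8, 55, 0, -1, 0, 0, 0, 8, 55, 0, -1, 0, 0, 0, 8, 55, 0, -1, 0, 0, 0, 8, 55, 0, -1, 0, 0, 0, 6.3, 55.3, 0, -1])

```text
time: 5.32
tcp_pos: [500.4, -240.1, 235.0]
tcp_rot: [3.129, -0.279, 0.001]
wrist_force: [1.6, 0.6, 0.2]
width: 87.5
gripper_force: 0.0
```

Request:
send_rows(series=[0, 0, 0, 0, 0, 0, -1, 0, 0, 0, 0, 0, 0, -1, 0, 0, 0, 0, 0, 0, -1])

```text
time: 5.7
tcp_pos: [501.4, -236.8, 234.8]
tcp_rot: [-3.13, 0.274, -0.0]
wrist_force: [-0.2, 0.2, -0.2]
width: 87.8
gripper_force: 0.0
```

Run:
```python
from h import *
w=manip.calibration("wrist");im=manip.camera("wrist")[...,::-1].copy();cv2.imwrite("pics/w_lamp2.png",im)
st=manip.state();print(st["tcp_pos"],st["tcp_rot"],np.degrees(2*np.arctan2(st["tcp_rot"][1],st["tcp_rot"][0])))
lamp(im,w,proj(w,(501,-237,92)),r=25)
```

```text
[ 501.65831442 -236.49040079  234.8309905 ] [-3.12960845e+00  2.72870497e-01 -7.54617908e-04] 350.03396756161305
lamp 609.5 ((499.16729736328125, -237.1330108642578), (18.70462417602539, 28.097888946533203), 79.54942321777344)
```

Request:
send_rows(series=[0, 0, 0, 0, 0.5, 40, -1, 0, 0, 0, 0, 0, 40, -1, 0, 0, 0, 0, 0, 40, -1, 0, 0, 0, 0, 0, 30, -1, 0, 0, 0, 0, 0, 21, -1, 0, 0, 0, 0, 0, 0, -1, 0, 0, 0, 0, 0, 0, -1])

```text
time: 6.62
tcp_pos: [502.4, -237.3, 64.6]
tcp_rot: [3.129, -0.272, 0.002]
wrist_force: [0.4, 0.5, 0.9]
width: 87.3
gripper_force: 0.0
```

Request:
send_rows(series=[0, 0, 0, 0, 0, 0, 1, 0, 0, 0, 0, 0, 0, 1, 0, 0, 0, 0, 0, 0, 1, 0, 0, 0, 0, 0, 0, 1, 0, 0, 0, 0, 0, 0, 1, 0, 0, 0, 0, 0, 0, 1, 0, 0, 0, 0, 0, 0, 1, 0, 0, 0, 0, 0, 0, 1])

```text
time: 7.62
tcp_pos: [501.5, -237.7, 63.5]
tcp_rot: [-3.13, 0.274, 0.0]
wrist_force: [-1.0, -0.8, 0.7]
width: 19.8
gripper_force: 30.0
```

The grasp is good: width 19.8 mm and the lamp is centred. I'm lifting it and carrying it to the socket, aiming for TCP (516.8, 212.0) and yaw −3.8°.

Request:
send_rows(series=[0, 0, 0, 0, 0, -10, 1, 0, 0, 0, 0, 0, -30, 1, 0, 0, 0, 0, 0, -30, 1, 0, 0, 0, 0, 0, -30, 1, 0, 0, 0, 0, 0, 0, 1, 0, 0, 0, 0, 0, 0, 1])

```text
time: 8.38
tcp_pos: [501.2, -237.6, 163.5]
tcp_rot: [-3.129, 0.275, -0.0]
wrist_force: [-0.6, -0.6, -0.5]
width: 19.6
gripper_force: 30.0
```

Request:
send_rows(series=[0, 0, 0, -4, -25, 0, 1, 0, 0, 0, -7, -50, 0, 1, 0, 0, 0, -7, -50, 0, 1, 0, 0, 0, -7, -50, 0, 1, 0, 0, 0, -7, -50, 0, 1, 0, 0, 0, -7, -50, 0, 1, 0, 0, 0, -7, -50, 0, 1, 0, 0, 0, -7, -50, 0, 1])

```text
time: 9.38
tcp_pos: [513.8, 142.2, 162.6]
tcp_rot: [3.129, -0.274, -0.002]
wrist_force: [1.4, 0.2, -0.6]
width: 19.7
gripper_force: 30.0
```

Request:
send_rows(series=[0, 0, 0, -7, -50, 0, 1, 0, 0, 0, -2.8, -20.6, 0, 1, 0, 0, -3.1, 0, 0, 0, 1, 0, 0, -3, 0, 0, 0, 1, 0, 0, 0, 0, 0, 0, 1, 0, 0, 0, 0, 0, 0, 1, 0, 0, 0, 0, 0, 0, 1])

```text
time: 10.25
tcp_pos: [517.2, 211.7, 163.4]
tcp_rot: [3.14, -0.109, -0.0]
wrist_force: [1.2, -0.0, -0.4]
width: 19.7
gripper_force: 30.0
```

Run:
```python
from h import *
w=manip.calibration("wrist");st=manip.state();im=manip.camera("wrist")[...,::-1].copy();a=proj(w,(517,212,80));b=proj(w,(517,212,150))
print(st["tcp_pos"],np.degrees(2*np.arctan2(st["tcp_rot"][1],st["tcp_rot"][0]))%360-360,st["tcp_rot"][2],st["wrist_force"],a,b)
t=manip.camera("top")[...,::-1];s=manip.camera("side")[...,::-1]
def cr(i,p,r):
    x,y=map(int,p);x=max(r,x);y=min(max(r,y),480-r);return cv2.resize(i[y-r:y+r,x-r:x+r],(400,400),interpolation=2)
ps=proj(manip.calibration("side"),(517,212,85))
cv2.imwrite("pics/crop2.png",np.hstack([cr(im,a,90),cr(s,ps,45)]));print(ps)
```

```text
[517.18920944 211.7140176  163.44863845] -3.973440970069248 -0.0003185041346446388 [ 1.24683624 -0.02905659 -0.44657678] [314.02431649 253.75417686] [313.58475006 294.33718364]
[256.31881836 189.89824541]
```

View pics/crop2.png

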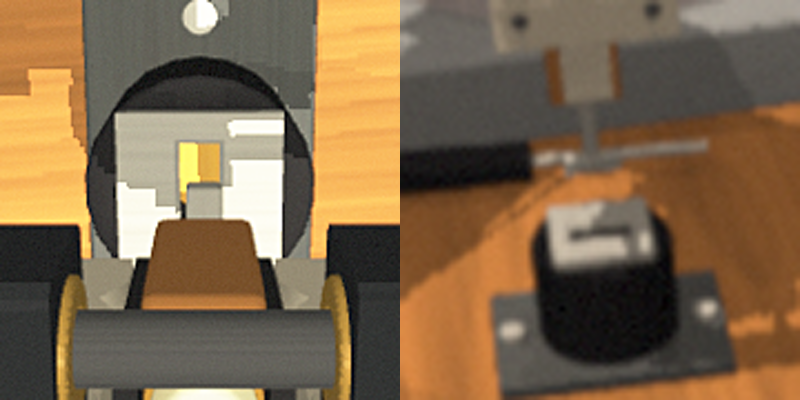

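The wrist view shows the foot bar (crop columns 187–222) in front of the slot (178–222) and almost centred on it. The side view shows it clear above the plate. I'll cast both to get the lateral offset.

Run:
```python
from h import *
w=manip.calibration("wrist");im=manip.camera("wrist")[...,::-1].copy();cv2.imwrite("pics/w3.png",im)
st=manip.state();R=Ro.from_rotvec(st["tcp_rot"]).as_matrix()
T=lambda u,v,z:(R.T@(cast(w,(u,v),z)-st["tcp_pos"]))[:2].round(2)
print(w["mtx"][:2,2])
g=cv2.cvtColor(im,cv2.COLOR_BGR2GRAY)
for v in(236,239,242): print(v,"slot row",g[v,298:330])
for v in(248,252,256,260): print(v,"foot row",g[v,298:330])
for n,v,z in(("foot",252,106),("foot",252,110),("plate",232,70),("slot",238,70),):
    for u in {"foot":(308,324),"plate":(276,352),"slot":(304,324)}[n]: print(n,z,T(u,v,z))
print("slot +x edge",T(314,227,70),"foot end", T(316,246,114),T(316,261,106))
```

```text
[315.25402599 243.75347648]
236 slot row [183 182 185 187 180 154 172 232 240 237 236 237 237 239 239 171 177 177
 175 175 180 182 184 183 180 157 153 176 186 176 222 255]
239 slot row [181 182 187 184 179 156 155 221 239 237 236 237 237 238 240 239 171 175
 179 174 180 180 182 179 180 154 152 172 181 176 215 255]
242 slot row [184 184 182 185 182 155 150 213 240 237 237 238 238 238 240 239 168 178
 175 176 178 183 181 182 181 158 153 175 184 178 218 255]
248 foot row [181 181 180 179 179 157 148 217 240 239 137 161 160 162 166 163 161 160
 166 164 164 161 168 165 156 159 227 253 254 253 252 251]
252 foot row [175 181 179 180 182 162 149 159 189 181 161 177 180 176 176 176 175 175
 176 178 178 177 178 178 169 163 223 248 252 251 251 250]
256 foot row [254 253 254 254 253 249 233 185  11  78 175 183 177 174 174 179 174 174
 176 178 180 177 178 180 172 165 225 251 253 252 251 251]
260 foot row [255 255 255 255 255 255 253 197   0  76 179 188 185 183 186 186 187 183
 185 186 188 187 189 188 177 174 243 255 255 255 255 255]
foot 106 [ 8.2  -3.63]
foot 106 [8.2  5.61]
foot 110 [ 9.31 -3.55]
foot 110 [9.3  5.51]
plate 70 [ 12.11 -25.67]
plate 70 [12.08 25.12]
slot 70 [ 7.98 -6.99]
slot 70 [7.97 6.43]
slot +x edge [15.5  -0.27] foot end [13.86  0.97] [2.77 0.99]
```

The foot sits about +1 mm in tool y against the slot. I'll shift −1.2, lower to about 8 mm above the mouth, and look again.

Request:
send_rows(series=[0, 0, 0, 0, -1.2, 10, 1, 0, 0, 0, 0, 0, 10, 1, 0, 0, 0, 0, 0, 8, 1, 0, 0, 0, 0, 0, 0, 1, 0, 0, 0, 0, 0, 0, 1, 0, 0, 0, 0, 0, 0, 1])

```text
time: 11.2
tcp_pos: [517.5, 213.3, 135.9]
tcp_rot: [-3.139, 0.107, -0.001]
wrist_force: [-0.2, -0.5, -0.9]
width: 19.8
gripper_force: 30.0
```

Run:
```python
from h import *
w=manip.calibration("wrist");im=manip.camera("wrist")[...,::-1].copy();cv2.imwrite("pics/w4.png",im)
st=manip.state();print(st["tcp_pos"],st["tcp_rot"],st["wrist_force"])
x,y=map(int,proj(w,(517,212,80)));print(x,y)
cv2.imwrite("pics/crop3.png",cv2.resize(im[y-50:y+25,x-50:x+50],(800,600),interpolation=cv2.INTER_NEAREST))
```

```text
[517.48176075 213.32112195 135.92058268] [-3.13937068e+00  1.07276421e-01 -8.23413685e-04] [ 0.53927911  0.51727072 -0.63158782]
316 267
```

View pics/crop3.png

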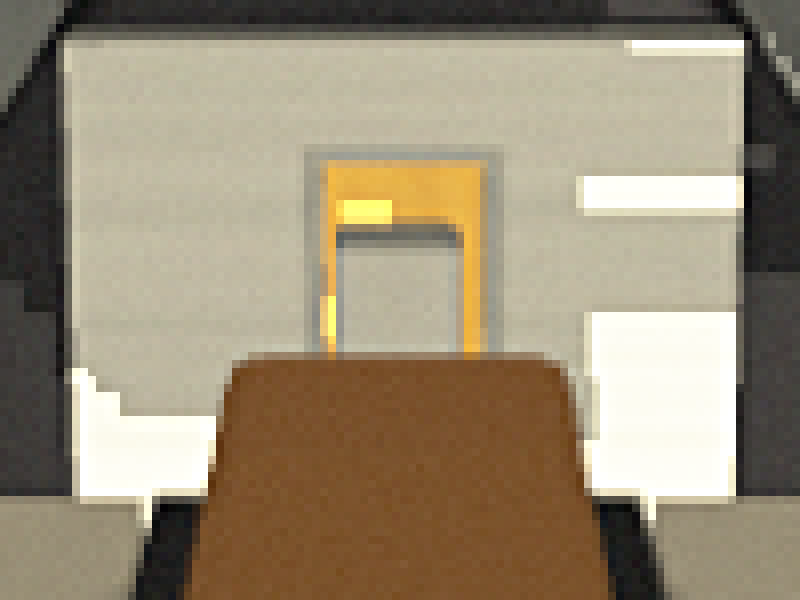

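Slot centre is at crop column 403, plate 402, foot 400, so the lateral error is about 0.2 mm. Next I'll check along x from the edges: slot row at v=150, plate at v=40, foot at v=225–240.

Run:
```python
from h import *
w=manip.calibration("wrist");st=manip.state();R=Ro.from_rotvec(st["tcp_rot"]).as_matrix()
T=lambda u,v,z:(R.T@(cast(w,(266+u/8-.5,217+v/8-.5),z)-st["tcp_pos"]))[:2].round(2)
print("slot far outer (ctr+17)",T(403,150,70),"inner(15.5)",T(403,160,68.5),"plate far(25)",T(402,36,70))
print("foot under(14)",T(400,225,78.4),"top edge",T(400,240,86.4),"foot y",T(336,300,86.4),T(464,300,86.4),"slot y",T(304,300,70),T(502,300,70))
```

```text
slot far outer (ctr+17) [16.17  0.87] inner(15.5) [15.06  0.87] plate far(25) [24.77  0.79]
foot under(14) [12.57  0.64] top edge [13.55  0.63] foot y [ 9.24 -3.82] [9.24 5.08] slot y [ 4.6  -6.58] [4.6  8.31]
```

Request:
send_rows(series=[0, 0, 0, 0.2, 0.2, 4, 1, 0, 0, 0, 0, 0, 3, 1, 0, 0, 0, 0, 0, 1, 1, 0, 0, 0, 0, 0, 1, 1, 0, 0, 0, 0, 0, 0.5, 1, 0, 0, 0, 0, 0, 0, 1])

```text
time: 12.0
tcp_pos: [517.5, 213.0, 126.1]
tcp_rot: [3.14, -0.107, -0.0]
wrist_force: [-0.2, -0.0, -1.5]
width: 19.8
gripper_force: 30.0
```

Request:
send_rows(series=[0, 0, 0, 0, 0, 0.5, 1, 0, 0, 0, 0, 0, 0.5, 1, 0, 0, 0, 0, 0, 0.5, 1, 0, 0, 0, 0, 0, 0.5, 1, 0, 0, 0, 0, 0, 0, 1])

```text
time: 12.62
tcp_pos: [517.4, 213.0, 124.0]
tcp_rot: [3.14, -0.107, -0.0]
wrist_force: [-1.0, 0.7, -0.9]
width: 19.8
gripper_force: 30.0
```

The foot is 3.5 mm below the mouth with no force on it, so it is in the slot. I'll continue down.

Request:
send_rows(series=[0, 0, 0, 0, 0, 1.5, 1, 0, 0, 0, 0, 0, 1.5, 1, 0, 0, 0, 0, 0, 1.5, 1, 0, 0, 0, 0, 0, 1.5, 1, 0, 0, 0, 0, 0, 1.5, 1, 0, 0, 0, 0, 0, 1.5, 1, 0, 0, 0, 0, 0, 1, 1, 0, 0, 0, 0, 0, 0, 1])

```text
time: 13.62
tcp_pos: [517.4, 213.0, 114.0]
tcp_rot: [3.14, -0.107, -0.0]
wrist_force: [0.3, 0.1, -0.3]
width: 19.9
gripper_force: 30.0
```

Request:
send_rows(series=[0, 0, 0, 0, 0, 0.5, 1, 0, 0, 0, 0, 0, 0.5, 1, 0, 0, 0, 0, 0, 0.5, 1, 0, 0, 0, 0, 0, 0.5, 1, 0, 0, 0, 0, 0, 0.5, 1, 0, 0, 0, 0, 0, 0.5, 1, 0, 0, 0, 0, 0, 0, 1])

```text
time: 14.5
tcp_pos: [517.5, 213.0, 111.0]
tcp_rot: [3.14, -0.107, -0.0]
wrist_force: [0.2, -1.1, -0.2]
width: 20.1
gripper_force: 30.0
```

Request:
send_rows(series=[0, 0, 0, 0, 0, 0.6, 1, 0, 0, 0, 0, 0, 0.6, 1, 0, 0, 0, 0, 0, 0.6, 1, 0, 0, 0, 0, 0, 0.6, 1, 0, 0, 0, 0, 0, 0.6, 1, 0, 0, 0, 0, 0, 0, 1])

```text
time: 15.25
tcp_pos: [517.4, 213.0, 108.0]
tcp_rot: [3.14, -0.107, -0.0]
wrist_force: [0.0, 0.4, -1.2]
width: 19.3
gripper_force: 30.0
```

Request:
send_rows(series=[0, 0, 0, 0, 0, 0.6, 1, 0, 0, 0, 0, 0, 0.6, 1, 0, 0, 0, 0, 0, 0.6, 1, 0, 0, 0, 0, 0, 0.6, 1, 0, 0, 0, 0, 0, 0.6, 1, 0, 0, 0, 0, 0, 0, 1])

```text
time: 16.0
tcp_pos: [517.4, 213.0, 105.0]
tcp_rot: [3.14, -0.107, -0.0]
wrist_force: [0.8, 0.1, -0.4]
width: 20.0
gripper_force: 30.0
```

Request:
send_rows(series=[0, 0, 0, 0, 0, 0.6, 1, 0, 0, 0, 0, 0, 0.6, 1, 0, 0, 0, 0, 0, 0.6, 1, 0, 0, 0, 0, 0, 0.6, 1, 0, 0, 0, 0, 0, 0.6, 1, 0, 0, 0, 0, 0, 0, 1])

```text
time: 16.75
tcp_pos: [517.4, 212.9, 102.0]
tcp_rot: [3.14, -0.107, -0.0]
wrist_force: [0.2, -0.7, 0.2]
width: 19.4
gripper_force: 30.0
```

Request:
send_rows(series=[0, 0, 0, 0, 0, 0.6, 1, 0, 0, 0, 0, 0, 0.6, 1, 0, 0, 0, 0, 0, 0.6, 1, 0, 0, 0, 0, 0, 0.6, 1, 0, 0, 0, 0, 0, 0.6, 1, 0, 0, 0, 0, 0, 0, 1])

```text
time: 17.5
tcp_pos: [517.5, 213.0, 99.0]
tcp_rot: [3.14, -0.107, -0.0]
wrist_force: [0.5, -0.0, 0.6]
width: 19.8
gripper_force: 30.0
```

Request:
send_rows(series=[0, 0, 0, 0, 0, 0.6, 1, 0, 0, 0, 0, 0, 0.6, 1, 0, 0, 0, 0, 0, 0.6, 1, 0, 0, 0, 0, 0, 0.6, 1, 0, 0, 0, 0, 0, 0.6, 1, 0, 0, 0, 0, 0, 0, 1])

```text
time: 18.25
tcp_pos: [517.4, 213.0, 96.0]
tcp_rot: [3.14, -0.107, -0.0]
wrist_force: [-0.6, 0.1, -0.3]
width: 19.6
gripper_force: 30.0
```

Request:
send_rows(series=[0, 0, 0, 0, 0, 0.5, 1, 0, 0, 0, 0, 0, 0.5, 1, 0, 0, 0, 0, 0, 0.5, 1, 0, 0, 0, 0, 0, 0.5, 1, 0, 0, 0, 0, 0, 0.5, 1, 0, 0, 0, 0, 0, 0, 1])

```text
time: 19.0
tcp_pos: [517.5, 213.0, 93.8]
tcp_rot: [-3.14, 0.107, -0.0]
wrist_force: [-1.5, -1.2, 3.3]
width: 19.9
gripper_force: 30.0
```

Spring touched: 3.3 N at TCP z = 93.8. I'll press in gradually.

Request:
send_rows(series=[0, 0, 0, 0, 0, 0.5, 1, 0, 0, 0, 0, 0, 0.5, 1, 0, 0, 0, 0, 0, 0.5, 1, 0, 0, 0, 0, 0, 0.5, 1, 0, 0, 0, 0, 0, 0.5, 1, 0, 0, 0, 0, 0, 0.5, 1, 0, 0, 0, 0, 0, 0, 1, 0, 0, 0, 0, 0, 0, 1])

```text
time: 20.0
tcp_pos: [517.6, 213.0, 91.4]
tcp_rot: [-3.14, 0.107, -0.001]
wrist_force: [-3.2, -1.7, 10.0]
width: 20.0
gripper_force: 30.0
```

Request:
send_rows(series=[0, 0, 0, -0.2, 0.1, 0.4, 1, 0, 0, 0, -0.2, 0, 0.4, 1, 0, 0, 0, 0, 0, 0.4, 1, 0, 0, 0, 0, 0, 0.4, 1, 0, 0, 0, 0, 0, 0.4, 1, 0, 0, 0, 0, 0, 0.3, 1, 0, 0, 0, 0, 0, 0, 1, 0, 0, 0, 0, 0, 0, 1])

```text
time: 21.0
tcp_pos: [517.6, 213.0, 89.7]
tcp_rot: [-3.139, 0.106, -0.002]
wrist_force: [-5.2, -1.6, 14.3]
width: 19.8
gripper_force: 30.0
```

About 4.5 mm pressed, 14.3 N. I'm starting the clockwise turn (positive tool z) and watching the torque and yaw.

Request:
send_rows(series=[0, 0, 4, -0.2, 0, 0.2, 1, 0, 0, 4, -0.2, 0, 0, 1, 0, 0, 4, 0, 0, 0, 1, 0, 0, 4, 0, 0, 0, 1, 0, 0, 0, 0, 0, 0, 1])

```text
time: 21.62
tcp_pos: [518.5, 213.8, 90.1]
tcp_rot: [-3.092, 0.543, -0.006]
wrist_force: [-1.0, -1.9, 14.0]
width: 19.9
gripper_force: 30.0
```

```bash
cat > s.py <<'E'
from h import *
s=manip.state();r=s["tcp_rot"];print(np.round(s["tcp_pos"],2),"yaw",np.degrees(2*np.arctan2(r[1],r[0])).round(2),"F",np.round(s["wrist_force"],1),"M",np.round(s["ft_torque"],2),s["width"],s["time"])
E
python3 s.py
```

```text
[518.51 213.84  90.08] yaw 340.09 F [-1.  -1.9 14. ] M [-0.57  0.51 -0.03] 19.87557735644574 21.625
```

Request:
send_rows(series=[0, 0, 8, 0, 0, 0.3, 1, 0, 0, 8, 0, 0, 0.1, 1, 0, 0, 8, 0, 0, 0, 1, 0, 0, 8, 0, 0, 0, 1, 0, 0, 0, 0, 0, 0, 1])

```text
time: 22.25
tcp_pos: [519.0, 214.2, 89.9]
tcp_rot: [-2.82, 1.374, -0.005]
wrist_force: [-0.3, -1.2, 15.4]
width: 19.6
gripper_force: 30.0
```

```bash
python3 s.py
```

```text
[518.98 214.21  89.93] yaw 308.04 F [-0.3 -1.2 15.4] M [-0.3   0.11 -0.04] 19.64902037763568 22.25
```

Request:
send_rows(series=[0, 0, 8, 0, 0, 0, 1, 0, 0, 8, 0, 0, 0, 1, 0, 0, 8, 0, 0, 0, 1, 0, 0, 8, 0, 0, 0, 1, 0, 0, 6, 0, 0, 0, 1, 0, 0, 4, 0, 0, 0, 1, 0, 0, 0, 0, 0, 0, 1])

```text
time: 23.12
tcp_pos: [518.4, 214.2, 89.9]
tcp_rot: [-2.141, 2.293, -0.002]
wrist_force: [-3.2, 0.2, 16.1]
width: 19.9
gripper_force: 30.0
```

```bash
python3 s.py
```

```text
[518.41 214.2   89.87] yaw 266.1 F [-3.2  0.2 16.1] M [0.18 1.21 0.08] 19.943555189010382 23.125
```

Turned 90° (yaw −93.9°, slot at −3.8°). Now letting the spring lift it.

Request:
send_rows(series=[0, 0, 0, 0, 0, -0.8, 1, 0, 0, 0, 0, 0, -0.8, 1, 0, 0, 0, 0, 0, -0.8, 1, 0, 0, 0, 0, 0, -0.8, 1, 0, 0, 0, 0, 0, -0.5, 1, 0, 0, 0, 0, 0, 0, 1, 0, 0, 0, 0, 0, 0, 1])

```text
time: 24.0
tcp_pos: [518.2, 214.1, 92.4]
tcp_rot: [-2.142, 2.292, -0.001]
wrist_force: [0.8, 0.8, 6.2]
width: 19.8
gripper_force: 30.0
```

```bash
python3 s.py
```

```text
[518.25 214.14  92.43] yaw 266.13 F [0.8 0.8 6.2] M [ 0.54 -0.26  0.01] 19.799293733379503 24.0
```

Request:
send_rows(series=[0, 0, 0, 0, 0, -0.3, 1, 0, 0, 0, 0, 0, -0.3, 1, 0, 0, 0, 0, 0, -0.3, 1, 0, 0, 0, 0, 0, 0, 1, 0, 0, 0, 0, 0, 0, 1])

```text
time: 24.62
tcp_pos: [518.0, 214.0, 93.1]
tcp_rot: [-2.143, 2.293, -0.001]
wrist_force: [2.0, 1.8, 4.8]
width: 19.9
gripper_force: 30.0
```

```bash
python3 s.py
```

```text
[518.03 213.98  93.06] yaw 266.12 F [2.  1.8 4.8] M [ 0.77 -0.9   0.01] 19.887455024650478 24.625
```

Request:
send_rows(series=[0, 0, 0, 0, 0, -0.2, 1, 0, 0, 0, 0, 0, -0.2, 1, 0, 0, 0, 0, 0, -0.2, 1, 0, 0, 0, 0, 0, 0, 1, 0, 0, 0, 0, 0, 0, 1])

```text
time: 25.25
tcp_pos: [517.0, 213.2, 93.1]
tcp_rot: [-2.144, 2.295, -0.0]
wrist_force: [2.5, 3.0, 5.5]
width: 19.5
gripper_force: 30.0
```

```bash
python3 s.py
```

```text
[516.99 213.22  93.05] yaw 266.09 F [2.5 3.  5.5] M [ 0.83 -0.95 -0.  ] 19.538359206395583 25.25
```

Request:
send_rows(series=[0, 0, 0, 0, 0, -0.2, 1, 0, 0, 0, 0, 0, -0.2, 1, 0, 0, 0, 0, 0, 0, 1, 0, 0, 0, 0, 0, 0, 1])

```text
time: 25.75
tcp_pos: [516.7, 213.0, 93.2]
tcp_rot: [2.144, -2.296, -0.0]
wrist_force: [2.3, 1.4, 5.0]
width: 20.4
gripper_force: 30.0
```

```bash
python3 s.py
```

```text
[516.67 212.97  93.24] yaw -93.91 F [2.3 1.4 5. ] M [ 0.8  -0.84  0.03] 20.370059101769886 25.75
```

Request:
send_rows(series=[0, 0, 0, 0, 0, -0.2, 1, 0, 0, 0, 0, 0, -0.2, 1, 0, 0, 0, 0, 0, -0.2, 1, 0, 0, 0, 0, 0, 0, 1, 0, 0, 0, 0, 0, 0, 1])

```text
time: 26.38
tcp_pos: [516.4, 212.8, 93.6]
tcp_rot: [2.144, -2.296, -0.0]
wrist_force: [2.3, 1.7, 0.6]
width: 19.7
gripper_force: 30.0
```

```bash
python3 s.py
```

```text
[516.43 212.78  93.57] yaw -93.93 F [2.3 1.7 0.6] M [ 0.65 -0.89 -0.01] 19.73968487679359 26.375
```

The vertical force fell to ~0 with the lamp centred, so the groove is holding it. Letting go.

Request:
send_rows(series=[0, 0, 0, 0, 0, 0, -1, 0, 0, 0, 0, 0, 0, -1, 0, 0, 0, 0, 0, 0, -1, 0, 0, 0, 0, 0, 0, -1, 0, 0, 0, 0, 0, 0, -1, 0, 0, 0, 0, 0, 0, -1])

```text
time: 27.12
tcp_pos: [516.6, 212.9, 93.9]
tcp_rot: [2.144, -2.296, -0.0]
wrist_force: [-0.1, -0.4, -0.2]
width: 74.5
gripper_force: 0.0
```

Request:
send_rows(series=[0, 0, 0, 0, 0, -10, -1, 0, 0, 0, 0, 0, -25, -1, 0, 0, 0, 0, 0, -35, -1, 0, 0, 0, 0, 0, -40, -1, 0, 0, 0, 0, 0, -30, -1, 0, 0, 0, 0, 0, 0, -1, 0, 0, 0, 0, 0, 0, -1])

```text
time: 28.0
tcp_pos: [516.3, 212.8, 233.9]
tcp_rot: [-2.144, 2.296, 0.001]
wrist_force: [0.3, -0.3, 0.1]
width: 87.7
gripper_force: 0.0
```

```bash
python3 s.py
python3 - <<'E'
from h import *
w=manip.calibration("wrist");a=proj(w,(517,212,80));im=manip.camera("wrist")[...,::-1];s=manip.camera("side")[...,::-1]
ps=proj(manip.calibration("side"),(517,212,85))
def cr(i,p,r):
    x,y=map(int,p);y=min(max(r,y),480-r);return cv2.resize(i[y-r:y+r,x-r:x+r],(400,400),interpolation=2)
cv2.imwrite("pics/fin.png",np.hstack([cr(im,a,60),cr(s,ps,45)]))
E
```

```text
[516.32 212.82 233.88] yaw 266.08 F [ 0.3 -0.3  0.1] M [-0.    0.12  0.  ] 87.71940344220054 28.0
```

View pics/fin.png

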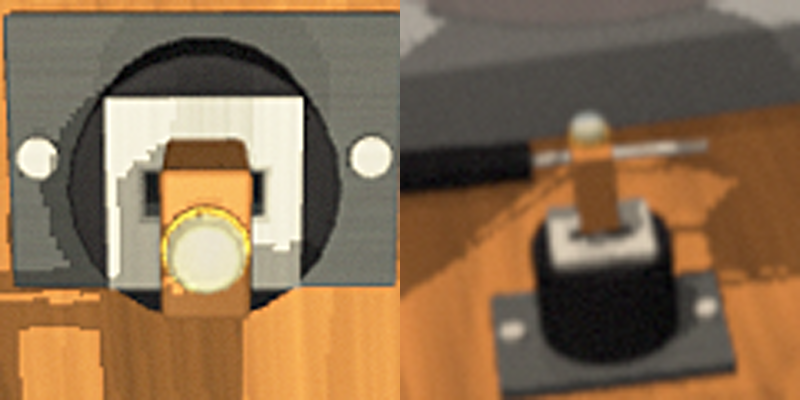

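The lamp stands upright, square across the slot (slot ends show on both sides, at about (150,193) and (258,193)) and centred. Everything else in these crops is undisturbed and the gripper is clear. Handing in.

```bash
python3 -c "
from bench import manip
print(manip.hand_in())"
```

```text
the job is handed in; nothing more can be done
None
```

The middle-sized lamp is in the socket, turned 90° clockwise and let go. The force readings and last picture show it locked, centred and upright; I handed in at about 28 s, and no verdict came back.

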